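Close and lock the candle mould

ROBOT

A 6-joint arm with a two-finger parallel gripper is mounted at the origin on the work surface. World frame = base frame: x ahead of the robot, y to its left, z up, the work surface at z = 0. Lengths are in m, angles in rad, forces in N, time in s.
With the tool pointing down it reaches from about 0.35 to 0.85 m from the base axis. Payload 8.1 kg.
Tool frame: the origin (TCP) lies at the very end of the fingers, on their centre line; the grasp point (between the pads) lies 19 mm behind it (pinch_z is the distance from the TCP to the grasp point, in m); z points along the fingers, y is the direction in which the jaws open and shut (so a half turn about z gives the same grasp; the last joint's range is limited). The gripper opens to 93 mm and grips with 3 to 60 N. Pads are 15 mm wide; open, the fingers measure 128 mm over their backs; the gripper's body (75 mm by 188 mm) begins 65 mm behind the grasp point.
Start: joints at [-1.262, 0.13, 1.488, -0, 1.523, -0.085], TCP at [0.23, -0.554, 0.219] pointing down, gripper open.
Joint ranges: [-2.96, 2.96], [-0.89, 2.26], [0.02, 2.5], [-1.34, 4.48], [0, 2.73], [-2.66, 2.66]. Speed limits (rad/s): [2.39, 2.39, 2.79, 3.14, 3.14, 3.14].

INTERFACE

Orientations are given as a rotation vector (axis times angle).
In Python, from plant import * gives the robot as it stands.
- The arm moves only by the tool move_arm, never from a script. Its argument "series" is a list of rows, each a list of 7 numbers: the shift along the tool's x, y, z each as a share of 10 cm, from -1 to 1, then the turn, a rotation vector about the tool's x, y, z each as a share of 180 degrees, from -1 to 1, then the opening, from -1 (shut) to 1 (fully open). In form: [[dx, dy, dz, rx, ry, rz, jaw], ...]. A call has 1 to 8 rows; each row is the pose to reach, as a shift and turn from the pose commanded when the call began, along the tool's axes at that moment, turning the shorter way round; what a row does not reach only later rows make up. A row lasts 1/10 s, in which the tool goes at most 50 mm and 8.59 degrees, less where a joint would pass 70% of its speed; a pose out of reach is approached as far as the arm can. A call with a number of a shift or a turn outside -1 to 1 is refused whole. A call with a gripper value outside its range is refused whole. The fingers move at their own pace and stop on an object; "squeeze" is the grip in N (left out, the last holds). Time passes only in rows, so rows that repeat a pose let the fingers close. It gives the time, the measured TCP pose, the force and the opening at its end, in the units of the state.
- read_state(): the state, without advancing time (a new reading comes with each control period).
- read_camera(name): name is "scene" or "top" or "wrist"; returns a dict with "frame" (384x512x3 uint8, red, green, blue), "K" (3x3 intrinsics, pixels), "k1" (the pictures are not rectified: a ray, as slopes to the right and down, at radius r is drawn at 1 + k1 r^2 times it, then the intrinsics apply), "rvec" (rotation vector, rad) and "tvec" (3), from world to camera coordinates, as OpenCV has them. Camera axes: x right, y down, z forward; pixel columns grow to the right and rows downward; lengths in m; the calibration is good to about 2 mm. A picture is of the moment at which its call begins. There is no depth.
- close_job(): hands the job in, once; it reports no verdict.
The state is a dict: "t": time; "q": joint angles; "dq": joint speeds; "joint_torque": joint torques, N m; "tool_pos": TCP position; "orientation": TCP orientation; "force": force on the tool from outside, world axes, zero at the start; "wrist_torque": the same for the moment, N m; "opening": finger opening in m.
Only numpy, scipy, OpenCV 4.12 (cv2) and the standard library are available. Lean on these libraries where they do the work, as an engineer would, in place of code of your own. Each camera call takes 0.05 s, during which the arm holds its last target.

TASK

Get the candle mould ready for pouring: push the loose mould half along its rails until it is fully closed against the fixed half, and then push the locking lever past the first click, all the way to its end stop, so that it locks. Just push with the fingers, without lifting the mould half or picking anything up, and leave the other things on the table where they are.

Things in the scene. Friction and masses are not known exactly. Their poses are not given: they have to be found in the camera images.
- press: Candle-mould press, bolted down. Dark base plate 220 (x) x 330 (y) x 12 mm thick. Origin on the table under the middle of the mould's width; own +x runs from its front (robot side) to the fixed mould half at the rear, +y to the lever's side, z up. Two rails 16 mm tall, outer edges at y = -86 and +86 mm, guide the loose half along x with 3 mm play each side.
- fixed_face (a point): Middle of the grooved face of the fixed aluminium mould half, against which the loose half closes: at x = 30, y = 0, z = 54.5 mm in the press's frame, axes as the press. The fixed half is 40 (x) x 150 (y) mm, top at z = 97 mm; a lower dark plate backs it.
- half_mid (a point): Centre of the loose aluminium mould half: 40 (x) x 150 (y) x 85 mm tall, about 0.9 kg, axes as the press, standing on the base plate. Starts 35 to 55 mm short of the fixed half; closed, this point is 20 mm in front (-x) of fixed_face. Slides when pushed on its plain front face, 20 mm in front of this point; sliding takes 3 to 8 N. Its 10 mm foot runs on under the fixed half.
- lever_pivot (a point): Top of the locking lever's vertical pivot: x = -22, y = 115, z = 62 mm in the press's frame, axes as the press. The pivot stands on a dark block (press x -42 to 58, y 100 to 196, top z = 40 mm) with two steel stop pins up to z = 63 mm.
- lever (a joint): Lever angle, rad, growing counter-clockwise from above. 0 = open, the knob 21 deg (0.3665 rad) from the press's +x towards +y; 0.55 = first click, where it catches; 1.2 = end stop, knob along the press's +y. Starts at 0 to 0.25, stays where left. About 1 N at the knob moves it, about 10 N passes each ridge: into the click (0.33), out of it (0.56 to 0.67), into the end stop (0.98 to 1.08).
- lever_knob (a point): Centre of the lever's knob, a black upright cylinder 18 mm across, z = 60 to 100 mm, on the end of a flat steel bar (z = 51 to 61 mm), 110 mm from the pivot. It sweeps a level arc. When open about 65 mm are free between knob and mould. The lever's 70 mm tail, opposite the knob, ends up across the front of the closed loose half.
- dish: Bystander: small open steel dish of wick tabs, 96 across, 28 high (mm); origin at its underside. Not part of the job.
- jug: Bystander: steel mug-shaped pouring jug, 84 across, 100 high, handle at its +y (mm); origin at its underside. Not part of the job.
- spool: Bystander: wooden wick spool standing up, 56 across, 50 high (mm); origin at its underside. Not part of the job.
- pillar: Bystander: short pink pillar candle standing up, 50 across, 73 high (mm); origin at its underside. Not part of the job.
- clamp: Bystander: G-clamp with green frame lying flat, about 145 x 90, 16 high (mm); origin at its underside on the frame's corner. Not part of the job.
- scraper: Bystander: flat scraper lying on the table (mm); origin at its underside. Not part of the job.
- jar: Bystander: amber glass jar with metal cap, 64 across, 75 high (mm); origin at its underside. Not part of the job.
Not all that is in view belongs to the job. Leave any pink look-alike of the part that bears half_mid alone.

How it is judged:
By the outcome, as a careful person would: the job done as asked, in the order asked, and still so for the second after the job is handed in, with the robot touching nothing.
It also fails if it takes over 54 s, if anything falls off the work surface, if the arm or the gripper's body presses on something with over 40 N, if the wrist force passes 120 N, or if a joint passes its speed limit or range.

## Working session

There is one attempt and no reset: what is moved stays moved. The work goes in short steps, Python scripts to look and compute and a tool call to move; the robot and the scene stay as the last step left them, time stands still between calls to the robot, and variables do not carry over. Pictures are saved under pics/ and viewed, and the job is handed in when it is done.

Besides the shell and the picture viewer there is one more tool, called after "Call:" by a JSON object that holds its "method" and its "body". move_arm: Moves the arm, as the interface text tells. Shift numbers are shares of 10 cm and turn numbers shares of 180 degrees, none past 1 either way. Its arguments: {"type":"object","properties":{"series":{"type":"array","items":{"type":"array","items":{"type":"number"}}},"squeeze":{"type":"number"}},"required":["series"]}

```bash
mkdir -p pics
python3 - <<'E'
from plant import *
import cv2
for n in ("scene","top"):
    c=read_camera(n); cv2.imwrite(f"pics/{n}0.png",c["frame"][:,:,::-1]); print(n,c["K"].tolist(),c["k1"],c["rvec"],c["tvec"])
s=read_state(); print(s)
E
```

```text
scene [[439.1865617045812, 0.0, 253.01679869521357], [0.0, 439.1865617045812, 183.20719088625154], [0.0, 0.0, 1.0]] 0.012864845006018602 [ 1.34022126  2.24509054 -0.88421578] [ 0.29349192 -0.26427886  1.66371138]
top [[482.8809264028384, 0.0, 253.9632814791446], [0.0, 482.8809264028384, 194.62296471196908], [0.0, 0.0, 1.0]] -0.07020679957051361 [ 2.11508751 -2.12078963  0.21430598] [-0.0333266   0.50355833  1.67608086]
{'t': 0.1, 'q': array([-1.26238443e+00,  1.31071484e-01,  1.48916697e+00,  8.01022002e-06,
        1.52299633e+00, -8.53865045e-02]), 'dq': array([ 0.00072675, -0.00139123, -0.00382768, -0.00117278, -0.00112788,
       -0.00163291]), 'joint_torque': array([ 1.76616566e-03, -5.61342108e+01, -4.93094766e+01,  7.70486402e-02,
        2.91383924e-02, -2.87596038e-05]), 'tool_pos': array([ 0.23009491, -0.55357464,  0.21770267]), 'orientation': array([-3.07928932e+00, -6.14267833e-01,  2.74414198e-04]), 'force': array([ 0.77714501,  0.60785703, -0.60772896]), 'wrist_torque': array([ 0.0129966 ,  0.03171847, -0.05225353]), 'opening': 0.09321893427507674}
```

View pics/scene0.png

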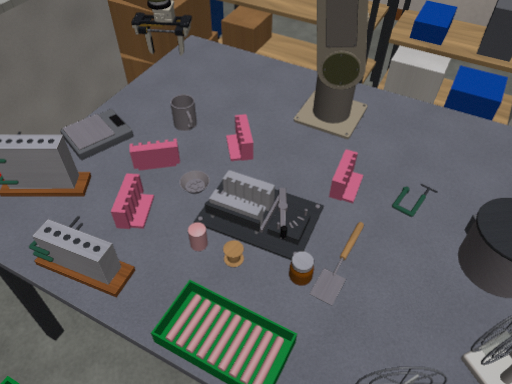

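View pics/top0.png

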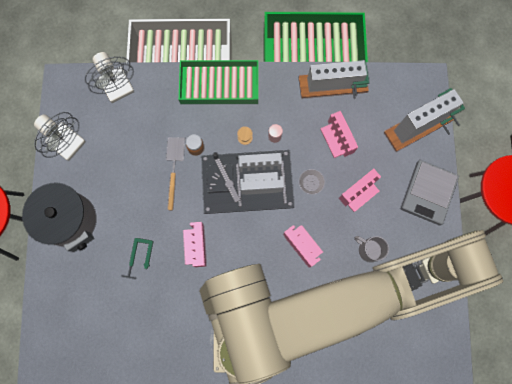

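The press is in the top view at about (248,181). The loose grey half is nearer the robot at about (261,182) and the lever is at (225,172). The four pink pieces, top (339,132), (361,190), (303,245) and (194,244), are look-alikes. Enlarging to confirm.

Run:
```python
import cv2
a=cv2.imread("pics/top0.png")[140:220,190:305]; cv2.imwrite("pics/topc.png",cv2.resize(a,None,fx=6.9,fy=6.9,interpolation=cv2.INTER_CUBIC))
a=cv2.imread("pics/scene0.png")[160:260,190:330]; cv2.imwrite("pics/scenec.png",cv2.resize(a,None,fx=5.7,fy=5.7,interpolation=cv2.INTER_CUBIC))
```

```text
(no output)
```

View pics/topc.png

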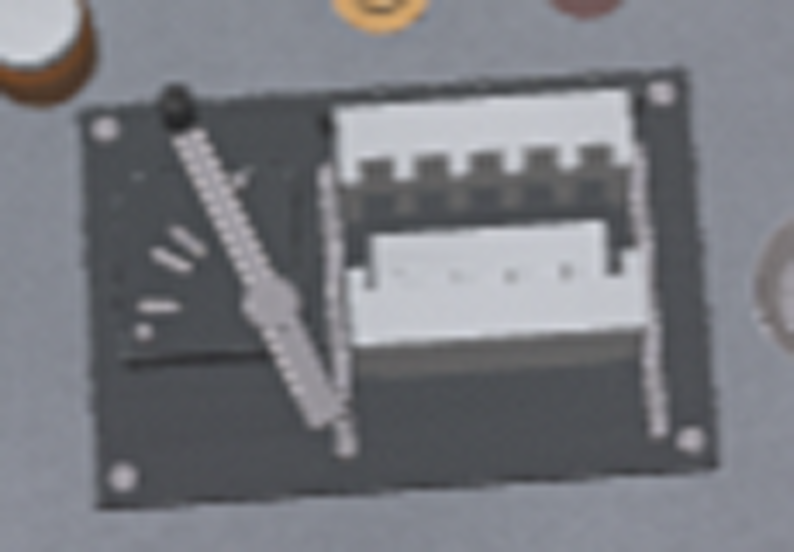

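View pics/scenec.png

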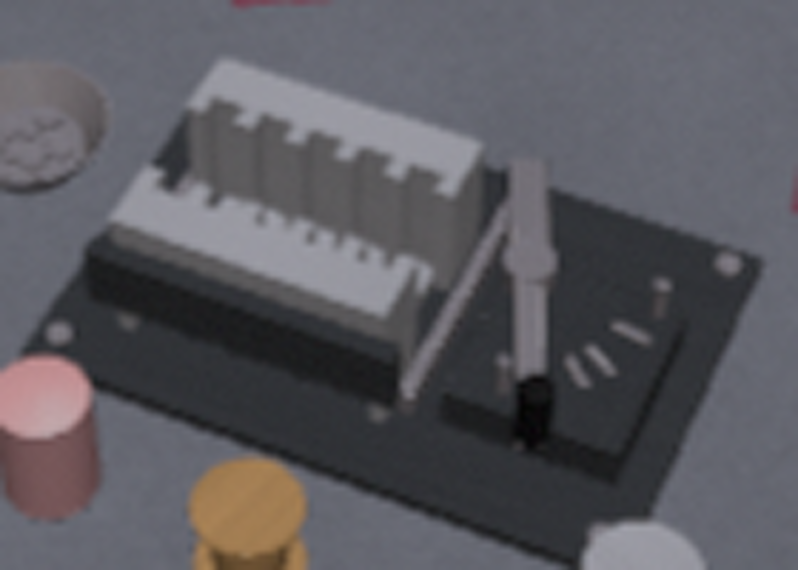

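The crops confirm it. The loose grey half's front top edge runs (355,348)-(643,328) in the top crop, the pivot is at (272,300), the knob top at (178,103), and the fixed half's rear edge runs (337,107)-(632,92). I'll fit the pose from these.

```bash
cat > fit.py <<'E'
import numpy as np, cv2
from scipy.optimize import least_squares
from plant import *
def proj(c,P):
    R=cv2.Rodrigues(np.array(c["rvec"],float))[0]; p=P@R.T+np.ravel(c["tvec"]); s=p[:,:2]/p[:,2:]
    s=s*(1+c["k1"]*(s**2).sum(1,keepdims=True)); K=c["K"]
    return s@np.diag([K[0][0],K[1][1]])+[K[0][2],K[1][2]]
def model(p):
    x,y,yaw,hx,lev,oy=p
    kn=[-.022+.11*np.cos(.3665+lev),.115+.11*np.sin(.3665+lev)]
    d=dict(FRm=(.07,-.075,.097),FRp=(.07,.075,.097),LFm=(hx-.02,-.075,.097),LFp=(hx-.02,.075,.097),
      piv=(-.022,.115,.062),knob=(*kn,.1),c1=(-.11,oy+.165,.012),c2=(.11,oy+.165,.012),c3=(.11,oy-.165,.012),c4=(-.11,oy-.165,.012))
    c,s=np.cos(yaw),np.sin(yaw)
    return {k:np.array([x+c*a-s*b,y+s*a+c*b,z]) for k,(a,b,z) in d.items()}
E
python3 - <<'E'
from fit import *
T=dict(FRp=(337,107),FRm=(632,92),LFp=(355,348),LFm=(643,328),piv=(272,300),knob=(178,103),c1=(98,508),c2=(80,110),c3=(684,68),c4=(717,465))
S=dict(FRm=(108,222),FRp=(388,315),LFm=(222,58),LFp=(483,145),piv=(530,262),knob=(536,383),c1=(764,260))
cams=[(read_camera("top"),{k:((u+.5)/6.9-.5+190,(v+.5)/6.9-.5+140) for k,(u,v) in T.items()}),
(read_camera("scene"),{k:((u+.5)/5.7-.5+190,(v+.5)/5.7-.5+160) for k,(u,v) in S.items()})]
def res(p,full=False):
    m=model(p); o=[]
    for c,d in cams: o.append(proj(c,np.array([m[k] for k in d]))-np.array(list(d.values())))
    return o if full else np.concatenate(o).ravel()
r=least_squares(res,[.55,0,0,-.03,.1,.05],loss="soft_l1"); print(r.x)
for o,(c,d) in zip(res(r.x,True),cams): print([(k,e.round(1).tolist()) for k,e in zip(d,o)])
m=model(r.x); print({k:v.round(4).tolist() for k,v in m.items()})
np.save("p.npy",r.x)
s=read_state(); print(s["t"],cv2.Rodrigues(s["orientation"])[0].round(3).tolist(), s["tool_pos"])
E
```

```text
[ 0.57026158 -0.05834374  0.06300131 -0.03287624  0.02093814  0.05052118]
[('FRp', [-0.3, 0.4]), ('FRm', [-0.7, -0.1]), ('LFp', [-0.8, -0.6]), ('LFm', [0.4, -0.5]), ('piv', [-0.2, 0.7]), ('knob', [-0.4, -0.5]), ('c1', [-0.6, -1.1]), ('c2', [-0.6, -1.6]), ('c3', [0.2, -1.1]), ('c4', [0.3, -0.7])]
[('FRm', [0.4, -1.6]), ('FRp', [-0.5, -0.7]), ('LFm', [-0.0, -0.7]), ('LFp', [0.2, -0.7]), ('piv', [0.1, -1.7]), ('knob', [-0.1, -0.7]), ('c1', [-0.4, -0.1])]
{'FRm': [0.6448, -0.1288, 0.097], 'FRp': [0.6354, 0.0209, 0.097], 'LFm': [0.5222, -0.1365, 0.097], 'LFp': [0.5128, 0.0132, 0.097], 'piv': [0.5411, 0.055, 0.062], 'knob': [0.6401, 0.1029, 0.1], 'c1': [0.4469, 0.1498, 0.012], 'c2': [0.6665, 0.1637, 0.012], 'c3': [0.6873, -0.1657, 0.012], 'c4': [0.4677, -0.1795, 0.012]}
0.2 [[0.923, 0.384, -0.0], [0.384, -0.923, 0.001], [0.0, -0.001, -1.0]] [ 0.230127   -0.55374183  0.21798632]
```

Call:
{"method": "move_arm", "body": {"series": [[1,-0.8,0,0,0,0.106,0],[1,-0.8,0,0,0,0.106,0],[1,-0.8,0,0,0,0.106,0],[1,-0.8,0,0,0,0.106,0]]}}

```text
t: 0.6
tool_pos: [0.2936, -0.439, 0.2186]
orientation: [-3.139, -0.099, -0.001]
force: [-0.3, -0.8, -0.0]
opening: 0.0652
```

Call:
{"method": "move_arm", "body": {"series": [[0.55,-1,0,0,0,0,0],[0.55,-1,0,0,0,0,0],[0.55,-1,0,0,0,0,0]]}}

```text
t: 0.9
tool_pos: [0.3418, -0.3361, 0.2185]
orientation: [-3.139, -0.1, -0.001]
force: [-0.3, -0.3, 0.2]
opening: 0.0474
```

Call:
{"method": "move_arm", "body": {"series": [[0.55,-1,0,0,0,0,0],[0.55,-1,0,0,0,0,0],[0.55,-1,0,0,0,0,0]]}}

```text
t: 1.2
tool_pos: [0.3908, -0.2331, 0.2188]
orientation: [-3.139, -0.1, -0.001]
force: [0.9, -0.6, 0.2]
opening: 0.0466
```

Call:
{"method": "move_arm", "body": {"series": [[0.55,-1,0,0,0,0,0],[0.55,-1,0,0,0,0,0],[0.55,-1,0,0,0,0,0]]}}

```text
t: 1.5
tool_pos: [0.4398, -0.1298, 0.2188]
orientation: [-3.139, -0.101, -0.001]
force: [-0.3, -0.7, 0.2]
opening: 0.0465
```

```bash
cat > st.py <<'E'
from fit import *
p=np.load("p.npy"); s=read_state(); R=cv2.Rodrigues(s["orientation"])[0]
c,sn=np.cos(p[2]),np.sin(p[2]); d=s["tool_pos"][:2]-p[:2]
print("t",s["t"],"tcp press",(c*d[0]+sn*d[1]).round(4),(-sn*d[0]+c*d[1]).round(4),"z",s["tool_pos"][2].round(4),"world",s["tool_pos"].round(4),"xhead",np.arctan2(R[1,0],R[0,0]).round(4),"press yaw",p[2].round(3),"F",s["force"].round(1),"op",round(s["opening"],3),"tz",R[:,2].round(3))
E
python3 st.py
```

```text
t 1.5 tcp press -0.1347 -0.0631 z 0.2188 world [ 0.4398 -0.1298  0.2188] xhead 0.0641 press yaw 0.063 F [-0.3 -0.7  0.2] op 0.047 tz [ 0.001  0.001 -1.   ]
```

Call:
{"method": "move_arm", "body": {"series": [[0.45,-0.63,0,0,0,0,0],[0.45,-0.63,0.4,0,0,0,0],[0.45,-0.63,0.8,0,0,0,0],[0.45,-0.63,1,0,0,0,0],[0.45,-0.63,1,0,0,0,0]]}}

```text
t: 2.0
tool_pos: [0.477, -0.0667, 0.1148]
orientation: [-3.139, -0.097, 0.011]
force: [0.1, 0.6, 0.3]
opening: 0.0467
```

Call:
{"method": "move_arm", "body": {"series": [[0,0,0.35,0,0,0,0],[0,0,0.7,0,0,0,0],[0,0,0.7,0,0,0,0],[0,0,0.7,0,0,0,0]]}}

```text
t: 2.4
tool_pos: [0.4799, -0.0674, 0.05]
orientation: [3.14, 0.095, 0.0]
force: [0.0, -0.1, 0.9]
opening: 0.0461
```

```bash
python3 st.py
python3 - <<'E'
from fit import *
c=read_camera("scene")["frame"][:,:,::-1]; d=read_camera("top")["frame"][:,:,::-1]
a=cv2.resize(c[150:270,180:340],(520,390),interpolation=2)
b=cv2.resize(d[130:230,180:310],(507,390),interpolation=2)
cv2.imwrite("pics/a1.png",a);cv2.imwrite("pics/b1.png",b)
E
```

```text
t 2.4 tcp press -0.0907 -0.0034 z 0.05 world [ 0.4799 -0.0674  0.05  ] xhead 0.0603 press yaw 0.063 F [ 0.  -0.1  0.9] op 0.046 tz [ 0. -0. -1.]
```

View pics/a1.png

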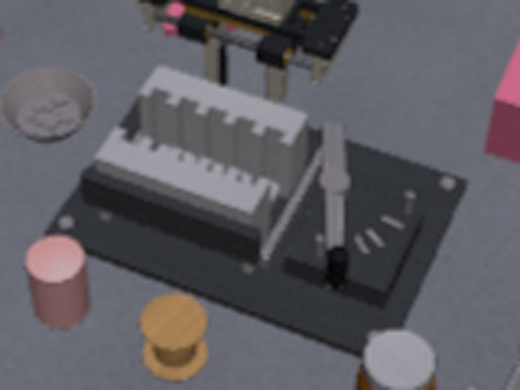

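View pics/b1.png

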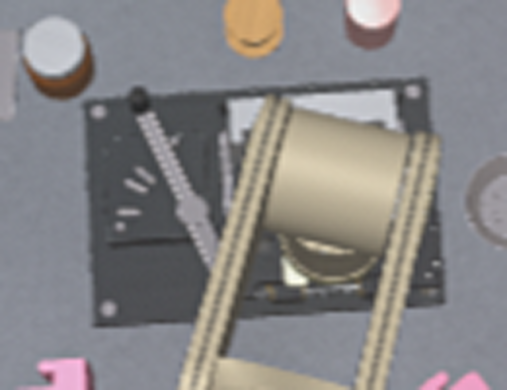

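The fingers, at scene crop (215,60) and (275,80), stand in front of the loose half and are centred. Pushing slowly along press +x.

Call:
{"method": "move_arm", "body": {"series": [[0.1,0,0,0,0,0,0],[0.2,0,0,0,0,0,0],[0.25,0,0,0,0,0,0],[0.3,0,0,0,0,0,0],[0.35,0,0,0,0,0,0],[0.4,0,0,0,0,0,0]]}}

```text
t: 3.1
tool_pos: [0.5185, -0.0642, 0.0484]
orientation: [-3.14, -0.096, 0.005]
force: [-6.7, 0.1, 6.0]
opening: 0.0466
```

Call:
{"method": "move_arm", "body": {"series": [[0.05,0,0,0,0,0,0],[0.1,0,0,0,0,0,0],[0.15,0,0,0,0,0,0],[0.2,0,0,0,0,0,0],[0.23,0,0,0,0,0,0]]}}

```text
t: 3.6
tool_pos: [0.5416, -0.0628, 0.0484]
orientation: [-3.14, -0.096, 0.004]
force: [-6.7, -0.8, 6.0]
opening: 0.0466
```

```bash
python3 st.py
```

```text
t 3.6 tcp press -0.0289 -0.0027 z 0.0484 world [ 0.5416 -0.0628  0.0484] xhead 0.061 press yaw 0.063 F [-6.7 -0.8  6. ] op 0.047 tz [-0.003  0.    -1.   ]
```

Call:
{"method": "move_arm", "body": {"series": [[0.03,0,0,0,0,0,0],[0.06,0,0,0,0,0,0],[0.08,0,0,0,0,0,0]]}}

```text
t: 3.9
tool_pos: [0.5495, -0.0624, 0.0484]
orientation: [-3.14, -0.096, 0.005]
force: [-7.4, 0.2, 5.4]
opening: 0.0464
```

Call:
{"method": "move_arm", "body": {"series": [[0.02,0,0,0,0,0,0],[0.03,0,0,0,0,0,0]]}}

```text
t: 4.1
tool_pos: [0.5524, -0.0622, 0.0484]
orientation: [-3.14, -0.096, 0.005]
force: [-7.6, 0.2, 5.5]
opening: 0.0463
```

Call:
{"method": "move_arm", "body": {"series": [[0.02,0,0,0,0,0,0],[0.03,0,0,0,0,0,0]]}}

```text
t: 4.3
tool_pos: [0.5534, -0.0623, 0.0483]
orientation: [3.14, 0.097, -0.011]
force: [-21.9, -2.6, 18.0]
opening: 0.0468
```

Call:
{"method": "move_arm", "body": {"series": [[0.015,0,0,0,0,0,0],[0.015,0,0,0,0,0,0]]}}

```text
t: 4.5
tool_pos: [0.5534, -0.0622, 0.0483]
orientation: [-3.14, -0.097, 0.016]
force: [-26.9, -2.6, 21.2]
opening: 0.0466
```

Call:
{"method": "move_arm", "body": {"series": [[0.015,0,0,0,0,0,0],[0.015,0,0,0,0,0,0]]}}

```text
t: 4.7
tool_pos: [0.5532, -0.0622, 0.0483]
orientation: [-3.14, -0.097, 0.022]
force: [-36.9, -2.7, 28.8]
opening: 0.0466
```

Firm stop: force rose to 37 N with no further travel, at TCP press x ≈ -17 mm, where -17.5 mm was predicted. Backing off and raising with the fingers shut.

Call:
{"method": "move_arm", "body": {"series": [[-0.2,0,0,0,0,0,0],[-0.4,0,0,0,0,0,0],[-0.4,0,-0.5,0,0,0,-1],[-0.4,0,-1,0,0,0,-1],[-0.4,0,-1,0,0,0,-1]]}}

```text
t: 5.2
tool_pos: [0.5241, -0.0652, 0.1568]
orientation: [3.137, 0.096, 0.019]
force: [1.9, -0.9, 0.0]
opening: 0.0268
```

```bash
python3 st.py
python3 - <<'E'
from fit import *
print(read_state()["q"].round(3))
c=read_camera("scene")["frame"][:,:,::-1]
cv2.imwrite("pics/a2.png",cv2.resize(c[150:270,180:340],(780,585),interpolation=2))
E
```

```text
t 5.2 tcp press -0.0465 -0.004 z 0.1568 world [ 0.5241 -0.0652  0.1568] xhead 0.061 press yaw 0.063 F [ 1.9 -0.9  0. ] op 0.027 tz [ 0.012 -0.003 -1.   ]
[-0.221 -0.039  1.777  0.     1.391  1.289]
```

View pics/a2.png

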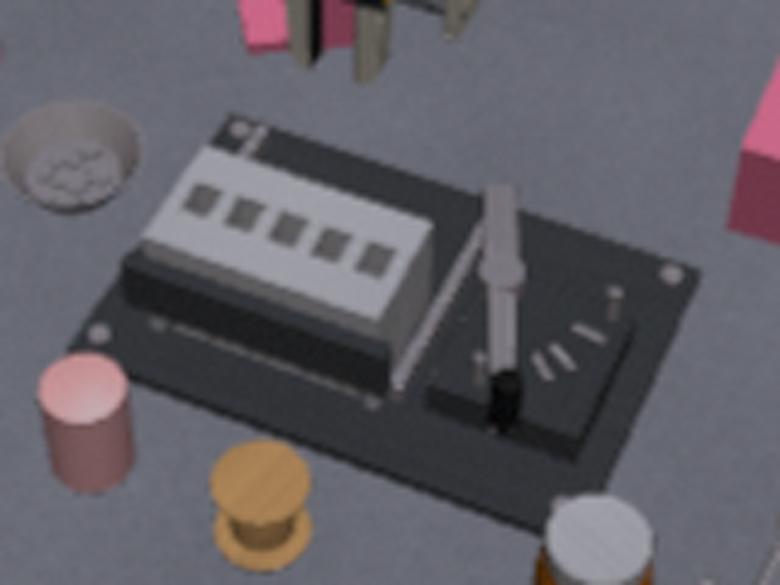

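The mould is closed: the scene crop shows no gap, only the five pour holes from (205,200) to (375,258). Now I'll move over to the knob's mould side at crop (505,395).

Call:
{"method": "move_arm", "body": {"series": [[0.74,-0.71,0,0,0,0,-1],[0.74,-0.71,0,0,0,0,-1],[0.74,-0.71,0,0,0,0,-1]], "squeeze": 30}}

```text
t: 5.55
tool_pos: [0.5905, 0.015, 0.1463]
orientation: [-3.138, -0.1, 0.003]
force: [-1.1, -1.6, -0.3]
opening: 0.0015
```

Call:
{"method": "move_arm", "body": {"series": [[0.74,-0.71,0,0,0,0.222,-1],[0.74,-0.71,0,0,0,0.222,-1],[0.74,-0.71,0,0,0,0.222,-1],[0.74,-0.71,0,0,0,0.222,-1],[0.74,-0.71,0,0,0,0.222,-1],[0.74,-0.71,0,0,0,0.222,-1]]}}

```text
t: 6.15
tool_pos: [0.6578, 0.0863, 0.1469]
orientation: [2.982, -0.985, -0.004]
force: [-0.3, 0.2, -0.3]
opening: 0.0002
```

```bash
python3 st.py
python3 - <<'E'
from fit import *
c=read_camera("scene")["frame"][:,:,::-1]
cv2.imwrite("pics/a3.png",cv2.resize(c[150:270,180:340],(780,585),interpolation=2))
E
```

```text
t 6.15 tcp press 0.0964 0.1388 z 0.1469 world [0.6578 0.0863 0.1469] xhead -0.6379 press yaw 0.063 F [-0.3  0.2 -0.3] op 0.0 tz [-0.002 -0.    -1.   ]
```

View pics/a3.png

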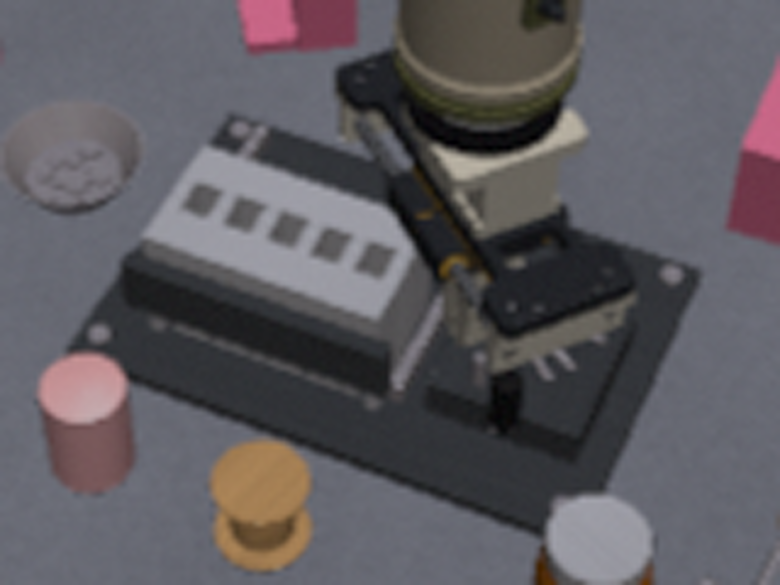

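Call:
{"method": "move_arm", "body": {"series": [[0.06,0,0,0,0,0,-1],[0.06,0,0.3,0,0,0,-1],[0.06,0,0.6,0,0,0,-1],[0.06,0,0.75,0,0,0,-1],[0.06,0,0.75,0,0,0,-1]]}}

```text
t: 6.7
tool_pos: [0.661, 0.0824, 0.0702]
orientation: [2.982, -0.981, -0.008]
force: [0.0, 0.2, -1.3]
opening: 0.0004
```

```bash
python3 st.py
python3 - <<'E'
from fit import *
for n,(r0,r1,c0,c1) in dict(scene=(150,270,180,340),wrist=(0,384,0,512)).items():
    c=read_camera(n)["frame"][r0:r1,c0:c1,::-1]
    cv2.imwrite(f"pics/a4{n}.png",cv2.resize(c,(640,480),interpolation=2))
E
```

```text
t 6.7 tcp press 0.0995 0.1347 z 0.0702 world [0.661  0.0824 0.0702] xhead -0.6358 press yaw 0.063 F [ 0.   0.2 -1.3] op 0.0 tz [-0.006 -0.    -1.   ]
```

View pics/a4scene.png

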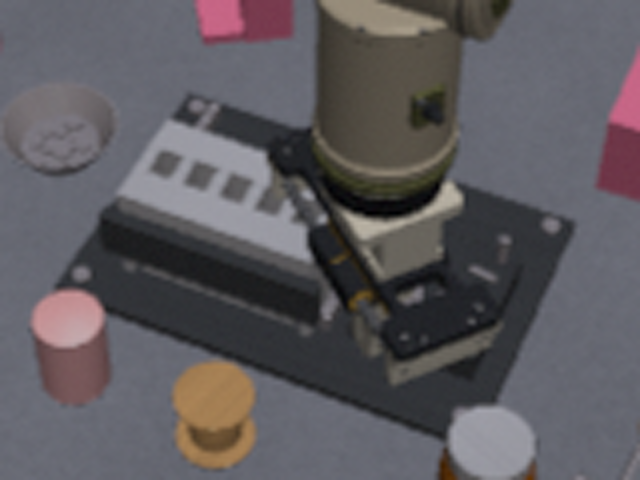

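View pics/a4wrist.png

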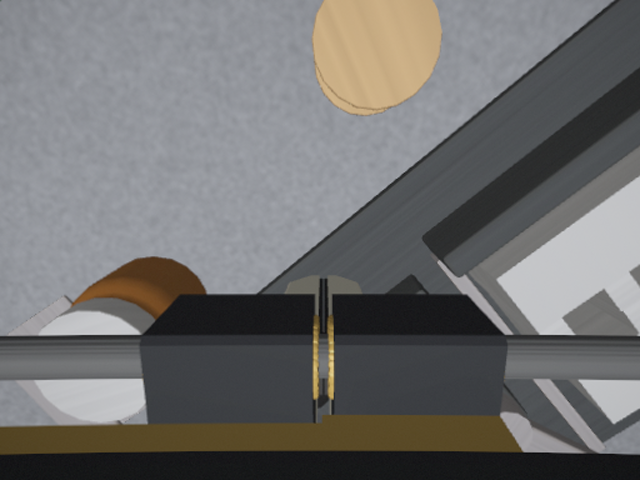

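```bash
cat > plan.py <<'E'
import sys
from fit import *
p=np.load("p.npy"); s=read_state(); R=cv2.Rodrigues(s["orientation"])[0]
c,sn=np.cos(p[2]),np.sin(p[2]); d=s["tool_pos"][:2]-p[:2]; T=np.array([c*d[0]+sn*d[1],-sn*d[0]+c*d[1]])
hc=np.arctan2(R[1,0],R[0,0])-p[2]; X=np.array([np.cos(hc),np.sin(hc)]); Y=np.array([X[1],-X[0]])
for l in map(float,sys.argv[1:]):
    a=.3665+l; h=max(-np.radians(40),a-np.pi/2)
    tgt=np.array([-.022,.115])+.11*np.array([np.cos(a),np.sin(a)])+.0165*np.array([np.cos(h),np.sin(h)])
    v=tgt-T; print(l,[round(v@X*10,2),round(v@Y*10,2),round((s["tool_pos"][2]-.07)*10,2),0,0,round(-(h-hc)/np.pi,3)])
E
python3 plan.py 0 .05 .1 .2 .3 .4 .5 .6
```

```text
0.0 [np.float64(-0.12), np.float64(-0.01), np.float64(0.04), 0, 0, np.float64(-0.0)]
0.05 [np.float64(-0.17), np.float64(-0.04), np.float64(0.04), 0, 0, np.float64(-0.0)]
0.1 [np.float64(-0.22), np.float64(-0.06), np.float64(0.04), 0, 0, np.float64(-0.0)]
0.2 [np.float64(-0.33), np.float64(-0.1), np.float64(0.04), 0, 0, np.float64(-0.0)]
0.3 [np.float64(-0.43), np.float64(-0.13), np.float64(0.04), 0, 0, np.float64(-0.0)]
0.4 [np.float64(-0.54), np.float64(-0.14), np.float64(0.04), 0, 0, np.float64(-0.0)]
0.5 [np.float64(-0.65), np.float64(-0.15), np.float64(0.04), 0, 0, np.float64(-0.0)]
0.6 [np.float64(-0.76), np.float64(-0.16), np.float64(0.04), 0, 0, np.float64(-0.03)]
```

Call:
{"method": "move_arm", "body": {"series": [[-0.12,-0.02,0,0,0,0,-1],[-0.22,-0.06,0,0,0,0,-1],[-0.28,-0.08,0,0,0,0,-1],[-0.33,-0.1,0,0,0,0,-1]]}}

```text
t: 7.2
tool_pos: [0.6428, 0.1116, 0.0748]
orientation: [-2.984, 0.982, -0.002]
force: [0.8, -0.9, 1.9]
opening: 0.0004
```

```bash
python3 st.py; python3 plan.py .2 .3 .4 .5 .6
```

```text
t 7.2 tcp press 0.0831 0.165 z 0.0748 world [0.6428 0.1116 0.0748] xhead -0.6356 press yaw 0.063 F [ 0.8 -0.9  1.9] op 0.0 tz [ 0.002  0.    -1.   ]
0.2 [np.float64(0.01), np.float64(0.01), np.float64(0.05), 0, 0, np.float64(-0.0)]
0.3 [np.float64(-0.09), np.float64(-0.02), np.float64(0.05), 0, 0, np.float64(-0.0)]
0.4 [np.float64(-0.2), np.float64(-0.03), np.float64(0.05), 0, 0, np.float64(-0.0)]
0.5 [np.float64(-0.31), np.float64(-0.04), np.float64(0.05), 0, 0, np.float64(-0.0)]
0.6 [np.float64(-0.42), np.float64(-0.05), np.float64(0.05), 0, 0, np.float64(-0.03)]
```

Call:
{"method": "move_arm", "body": {"series": [[-0.05,-0.01,0.02,0,0,0,-1],[-0.1,-0.02,0.05,0,0,0,-1],[-0.15,-0.03,0.05,0,0,0,-1],[-0.2,-0.03,0.05,0,0,0,-1],[-0.25,-0.04,0.05,0,0,0,-1],[-0.31,-0.04,0.05,0,0,0,-1]]}}

```text
t: 7.8
tool_pos: [0.6198, 0.1322, 0.0683]
orientation: [2.983, -0.984, -0.001]
force: [0.7, 0.5, 0.6]
opening: 0.0006
```

```bash
python3 st.py; python3 plan.py .5 .6 .65 .7 .75 .8 .9
```

```text
t 7.8 tcp press 0.0614 0.1871 z 0.0683 world [0.6198 0.1322 0.0683] xhead -0.637 press yaw 0.063 F [0.7 0.5 0.6] op 0.001 tz [-0. -0. -1.]
0.5 [np.float64(-0.0), np.float64(-0.01), np.float64(-0.02), 0, 0, np.float64(-0.001)]
0.6 [np.float64(-0.11), np.float64(-0.02), np.float64(-0.02), 0, 0, np.float64(-0.03)]
0.65 [np.float64(-0.17), np.float64(-0.02), np.float64(-0.02), 0, 0, np.float64(-0.046)]
0.7 [np.float64(-0.23), np.float64(-0.02), np.float64(-0.02), 0, 0, np.float64(-0.062)]
0.75 [np.float64(-0.28), np.float64(-0.02), np.float64(-0.02), 0, 0, np.float64(-0.078)]
0.8 [np.float64(-0.34), np.float64(-0.01), np.float64(-0.02), 0, 0, np.float64(-0.094)]
0.9 [np.float64(-0.45), np.float64(0.01), np.float64(-0.02), 0, 0, np.float64(-0.126)]
```

Call:
{"method": "move_arm", "body": {"series": [[-0.06,-0.01,-0.02,0,0,-0.015,-1],[-0.11,-0.02,-0.02,0,0,-0.03,-1],[-0.17,-0.02,-0.02,0,0,-0.046,-1],[-0.23,-0.02,-0.02,0,0,-0.062,-1],[-0.28,-0.02,-0.02,0,0,-0.078,-1],[-0.34,-0.01,-0.02,0,0,-0.094,-1]]}}

```text
t: 8.4
tool_pos: [0.5924, 0.1532, 0.07]
orientation: [3.096, -0.53, -0.002]
force: [-0.1, -0.1, 0.2]
opening: 0.0003
```

```bash
python3 st.py; python3 plan.py .8 .9 .95 1. 1.05 1.1 1.15 1.2 1.22
```

```text
t 8.4 tcp press 0.0354 0.2098 z 0.07 world [0.5924 0.1532 0.07  ] xhead -0.3393 press yaw 0.063 F [-0.1 -0.1  0.2] op 0.0 tz [-0.002 -0.    -1.   ]
0.8 [np.float64(0.01), np.float64(-0.0), np.float64(0.0), 0, 0, np.float64(0.001)]
0.9 [np.float64(-0.1), np.float64(-0.01), np.float64(0.0), 0, 0, np.float64(-0.031)]
0.95 [np.float64(-0.16), np.float64(-0.02), np.float64(0.0), 0, 0, np.float64(-0.047)]
1.0 [np.float64(-0.21), np.float64(-0.01), np.float64(0.0), 0, 0, np.float64(-0.063)]
1.05 [np.float64(-0.27), np.float64(-0.01), np.float64(0.0), 0, 0, np.float64(-0.079)]
1.1 [np.float64(-0.32), np.float64(-0.0), np.float64(0.0), 0, 0, np.float64(-0.095)]
1.15 [np.float64(-0.38), np.float64(0.01), np.float64(0.0), 0, 0, np.float64(-0.111)]
1.2 [np.float64(-0.43), np.float64(0.02), np.float64(0.0), 0, 0, np.float64(-0.127)]
1.22 [np.float64(-0.45), np.float64(0.02), np.float64(0.0), 0, 0, np.float64(-0.133)]
```

Call:
{"method": "move_arm", "body": {"series": [[-0.05,-0.01,0,0,0,-0.015,-1],[-0.1,-0.01,0,0,0,-0.031,-1],[-0.16,-0.02,0,0,0,-0.047,-1],[-0.21,-0.01,0,0,0,-0.063,-1]]}}

```text
t: 8.8
tool_pos: [0.5744, 0.1616, 0.0704]
orientation: [-3.133, 0.222, -0.003]
force: [14.5, 2.1, -9.4]
opening: 0.0005
```

Call:
{"method": "move_arm", "body": {"series": [[-0.03,0,0,0,0,-0.008,-1],[-0.06,0,0,0,0,-0.016,-1]]}}

```text
t: 9.0
tool_pos: [0.5683, 0.1629, 0.0705]
orientation: [-3.137, 0.144, -0.002]
force: [5.6, 3.9, -2.9]
opening: 0.0005
```

```bash
python3 st.py; python3 plan.py 1. 1.05 1.1 1.15 1.2 1.22
python3 - <<'E'
from fit import *
c=read_camera("scene")["frame"][150:270,180:340,::-1]
cv2.imwrite(f"pics/a5.png",cv2.resize(c,(640,480),interpolation=2))
E
```

```text
t 9.0 tcp press 0.012 0.2209 z 0.0705 world [0.5683 0.1629 0.0705] xhead -0.092 press yaw 0.063 F [ 5.6  3.9 -2.9] op 0.0 tz [ 0.002  0.001 -1.   ]
1.0 [np.float64(0.05), np.float64(0.01), np.float64(0.01), 0, 0, np.float64(0.016)]
1.05 [np.float64(-0.01), np.float64(-0.0), np.float64(0.01), 0, 0, np.float64(-0.0)]
1.1 [np.float64(-0.06), np.float64(-0.01), np.float64(0.01), 0, 0, np.float64(-0.016)]
1.15 [np.float64(-0.12), np.float64(-0.01), np.float64(0.01), 0, 0, np.float64(-0.032)]
1.2 [np.float64(-0.17), np.float64(-0.01), np.float64(0.01), 0, 0, np.float64(-0.048)]
1.22 [np.float64(-0.2), np.float64(-0.01), np.float64(0.01), 0, 0, np.float64(-0.054)]
```

View pics/a5.png

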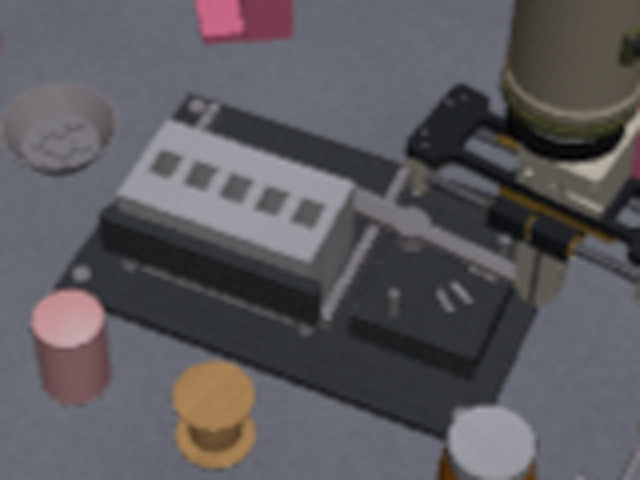

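The lever, bar (360,200)-(510,270), is nearly along +y, past the first click and on the last ridge. Pushing on to the stop.

Call:
{"method": "move_arm", "body": {"series": [[-0.04,0,0,0,0,-0.01,-1],[-0.08,0,0,0,0,-0.02,-1],[-0.12,-0.01,0,0,0,-0.03,-1],[-0.15,-0.01,0,0,0,-0.04,-1]]}}

```text
t: 9.45
tool_pos: [0.5542, 0.1643, 0.0707]
orientation: [3.141, 0.055, 0.005]
force: [17.7, 0.7, -13.3]
opening: 0.0004
```

Call:
{"method": "move_arm", "body": {"series": [[-0.03,0,0,0,0,-0.01,-1],[-0.03,0,0,0,0,-0.01,-1]]}}

```text
t: 9.65
tool_pos: [0.5542, 0.1646, 0.0711]
orientation: [-3.139, -0.103, -0.015]
force: [24.6, 2.4, -17.4]
opening: 0.0005
```

```bash
python3 st.py; python3 plan.py 1.2
```

```text
t 9.65 tcp press -0.002 0.2235 z 0.0711 world [0.5542 0.1646 0.0711] xhead 0.0659 press yaw 0.063 F [ 24.6   2.4 -17.4] op 0.0 tz [ 0.01   0.001 -1.   ]
1.2 [np.float64(-0.03), np.float64(-0.01), np.float64(0.01), 0, 0, np.float64(0.002)]
```

Call:
{"method": "move_arm", "body": {"series": [[-0.015,0,0,0,0,0,-1],[-0.015,0,0,0,0,0,-1]]}}

```text
t: 9.85
tool_pos: [0.5541, 0.1645, 0.0712]
orientation: [-3.139, -0.101, -0.019]
force: [29.9, 2.9, -23.2]
opening: 0.0002
```

Call:
{"method": "move_arm", "body": {"series": [[0.15,0,0,0,0,0,-1],[0.3,0,0,0,0,0,-1],[0.3,0,-0.5,0,0,0,-1],[0.3,0,-1,0,0,0,-1]]}}

```text
t: 10.25
tool_pos: [0.5763, 0.1656, 0.1685]
orientation: [3.139, 0.102, -0.012]
force: [0.6, 0.3, 0.7]
opening: 0.0006
```

Call:
{"method": "move_arm", "body": {"series": [[-0.5,-1,0,0,0,0,-1],[-0.5,-1,0,0,0,0,-1],[-0.5,-1,0,0,0,0,-1]]}}

```text
t: 10.55
tool_pos: [0.5197, 0.2662, 0.171]
orientation: [-3.138, -0.107, 0.001]
force: [-0.3, -0.9, -0.4]
opening: 0.0004
```

Call:
{"method": "move_arm", "body": {"series": [[-0.5,-1,0,0,0,0,-1],[-0.5,-1,0,0,0,0,-1],[-0.5,-1,0,0,0,0,-1],[-0.5,-1,0,0,0,0,-1]]}}

```text
t: 10.95
tool_pos: [0.4647, 0.3604, 0.1702]
orientation: [3.139, 0.107, -0.001]
force: [0.2, 0.6, 0.5]
opening: 0.0009
```

```bash
python3 st.py
python3 - <<'E'
from fit import *
for n,(r0,r1,c0,c1) in dict(scene=(150,270,180,340),top=(130,230,180,313)).items():
    c=read_camera(n)["frame"]; cv2.imwrite(f"pics/f_{n}.png",cv2.resize(c[r0:r1,c0:c1,::-1],(640,480),interpolation=2))
    cv2.imwrite(f"pics/ff_{n}.png",c[:,:,::-1])
E
```

```text
t 10.95 tcp press -0.079 0.4246 z 0.1702 world [0.4647 0.3604 0.1702] xhead 0.0681 press yaw 0.063 F [0.2 0.6 0.5] op 0.001 tz [-0.001 -0.001 -1.   ]
```

View pics/f_scene.png

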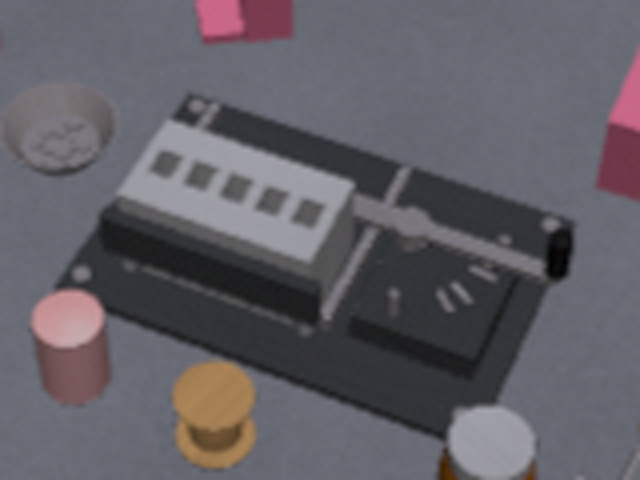

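View pics/f_top.png

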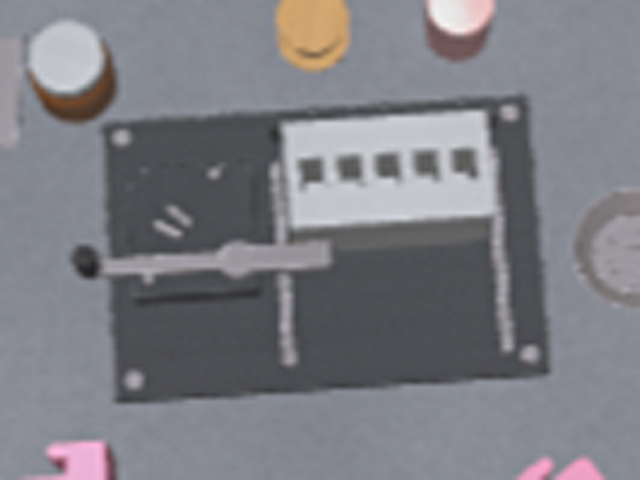

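View pics/ff_top.png

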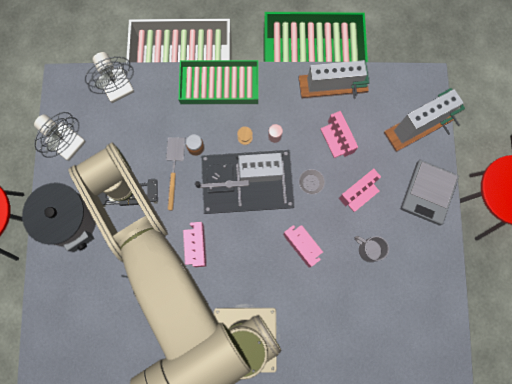

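Top crop: the mould is closed, and the lever runs from the tail at (325,252) to the knob at (85,258), across the front of the half. Bystanders look unmoved. Checking the lever angle and gap numerically.

```bash
python3 - <<'E'
from fit import *
p=np.load("p.npy")
for n,s,o in (("top",(640/133,4.8),(180,130)),("scene",(4,4),(180,150))):
    c=read_camera(n)
    for l in (1.1,1.2):
        q=p.copy(); q[3]=.01; q[4]=l; m=model(q); print(n,l,{k:((proj(c,m[k][None])[0]-o+.5)*s-.5).round(0).tolist() for k in("knob","piv","LFm","LFp")})
E
python3 -c "
import cv2
cv2.imwrite('pics/k.png',cv2.resize(cv2.imread('pics/f_top.png')[200:320,40:280],None,fx=3,fy=3))"
```

```text
top 1.1 {'knob': [83.0, 243.0], 'piv': [237.0, 260.0], 'LFm': [494.0, 217.0], 'LFp': [288.0, 230.0]}
top 1.2 {'knob': [83.0, 257.0], 'piv': [237.0, 260.0], 'LFm': [494.0, 217.0], 'LFp': [288.0, 230.0]}
scene 1.1 {'knob': [556.0, 244.0], 'piv': [412.0, 217.0], 'LFm': [169.0, 115.0], 'LFp': [356.0, 179.0]}
scene 1.2 {'knob': [562.0, 233.0], 'piv': [412.0, 217.0], 'LFm': [169.0, 115.0], 'LFp': [356.0, 179.0]}
```

View pics/k.png

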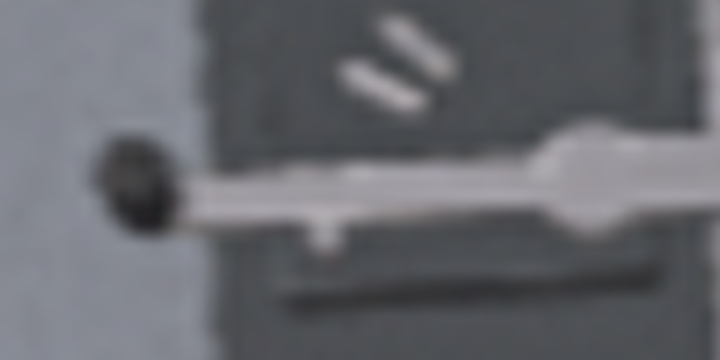

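The knob top at top crop (83,257) matches the 1.2 rad prediction of (83,257), and the bar rests against the stop pin. Handing in.

```bash
python3 -c "
from plant import *
print(close_job())"
```

```text
the job is handed in; nothing more can be done
None
```

I pushed the loose mould half along its rails until it was closed against the fixed half, then pushed the lever past the first click to its end stop. The arm then backed away clear, and I handed the job in at about 11 s.

- **Mould half:** it stopped hard where predicted, with about 37 N of push on the wrist and no further travel. Afterwards the cameras show no gap.
- **Lever:** it stopped hard at about 30 N of push. In the top view the knob is where the 1.2 rad prediction puts it, and the bar rests on the stop pin. While pushing, the finger position alone put it about 3 mm short of that, which is within calibration error.
- **Other things:** the bystanders and pink look-alikes look unmoved in the final top picture, except the G-clamp, which the arm partly hides there. The robot was touching nothing at hand-in.
- **Disagreement:** both hard pushes also showed a vertical force of roughly 20–30 N that I did not explain. Neither contact slipped.

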